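# Lock the carving turntable

### The arm

A 6-joint arm with a two-finger parallel gripper is mounted at the origin on a cart in front of the work surface, level with it; the furniture and walls round the work are solid. World frame = base frame: x ahead of the robot, y to its left, z up, the work surface at z = 0. Lengths are in mm, angles in rad, forces in N, time in s.
With the tool pointing down it reaches from about 375 to 825 mm from the base axis. Payload 5.5 kg.
Tool frame: the origin (TCP) lies at the very end of the fingers, on their centre line; the grasp point (between the pads) lies 19 mm behind it; z points along the fingers, x is the direction in which the jaws open and shut, and the axes are right-handed (so a half turn about z gives the same grasp; the last joint's range is limited). The gripper opens to 85 mm and grips with 20 to 120 N. Pads are 22 mm wide; open, the fingers measure 114 mm over their backs; the gripper's body (76 mm by 85 mm) begins 54 mm behind the grasp point. The pads swing forward as they close: fully open they stand 13 mm farther back than shut.
Start: joints at [-1.226, 0.314, -0.047, 1.21, 0, 1.571], TCP at [202.802, -564.683, 231.299] pointing down, gripper open.
Joint ranges: [-2.67, 2.67], [-0.69, 1.73], [-1.03, 1.25], [-2.08, 2.16], [-1.42, 1.45], [-3.14, 3.14]. Speed limits (rad/s): [2.39, 2.39, 3.01, 3.14, 3.14, 3.14].

### API

Orientations are given as a unit quaternion [x, y, z, w].
In Python, from station import read_state, snapshot, camera_info, job_done gives the robot as it stands.
- The arm moves only by the tool jog_arm, never from a script. Its argument "moves" is a list of rows, each a list of 7 numbers: the shift along the tool's x, y, z in units of 0.02 m (1.0 is 0.02 m), then the turn, a rotation vector about the tool's x, y, z in units of 0.1 rad (1.0 is 0.1 rad), then the gripper command: -1 is shut, 1 is fully open, values between are in proportion. In form: [[x, y, z, ax, ay, az, gripper], ...]. A call has 1 to 12 rows; each row shifts and turns the commanded pose from where the row before left it, along the tool's axes as they then stand; what a row does not reach is not made up. A row lasts 1/12 s, in which the tool goes at most 41.7 mm and 7.16 degrees, less where a joint would pass 70% of its speed; a pose out of reach is approached as far as the arm can. A call with a number of a shift or a turn outside -1 to 1 is refused whole. A call with a gripper value outside its range is refused whole. The fingers move at their own pace and stop on an object; "grip_force" is the grip in N (left out, the last holds). Time passes only in rows, so rows that do not move let the fingers close. It gives the time, the measured TCP pose, the force and the opening at its end, in the units of the state.
- read_state(): the state, without advancing time (a new reading comes with each control period).
- snapshot(name): name is "scene" or "top"; returns the picture (384x512x3 uint8, red, green, blue); there is no depth.
- camera_info(name): a dict with "fovy" (degrees; the focal length in pixels is half the picture's height over the tangent of half this angle, whatever the lens; pixels are square), "cx", "cy" (the principal point, pixels), "dist_coeffs" ([k1, k2, p1, p2, k3] as OpenCV has them; the pictures are not rectified), "origin" and "rotation" of the camera in the world. Camera axes: x right, y down, z forward; pixel columns grow to the right and rows downward; lengths in mm; the calibration is good to about 2 mm. A picture is of the moment at which its call begins. camera_info takes no time and is no camera call.
- job_done(): hands the job in, once; it reports no verdict.
The state is a dict: "time": time; "joint_positions": joint angles; "qvel": joint speeds; "effort": joint torques, N m; "ee_pos": TCP position; "eef_rot": TCP orientation; "force": force on the tool from outside, world axes, zero at the start; "moment": the same for the moment, N m; "opening": opening from 0.0 (shut) to 1.0 (fully open).
Only numpy, scipy, OpenCV 4.12 (cv2) and the standard library are available. Lean on these libraries where they do the work, as an engineer would, in place of code of your own. Each camera call takes 0.05 s, during which the arm holds its last target.

### The job

Lock the small carving turntable so that the violin scroll on it can be carved: push it round with the fingertips (there is an upright wooden peg on it for that) until the groove in the steel disc lines up with the locking bar, then push the bar through the groove until it is fully home in the keeper on the other side. Only push, do not pinch, lift or force anything, and leave the tools and other things lying around where they are.

Things in the scene. Friction and masses are not known exactly. Their poses are not given: they have to be found in the camera images.
- base: Fixed L-shaped beech board, 18 mm thick, that carries the turntable; placed anew each time (yaw -0.4 to +0.1). Origin on the bench top under the turntable's axis, z up. In its axes, mm: the square part spans x -115..115, y -120..115; an arm x -115..-40 goes on to y = 285 under the bar's track. The locking bar lies along the line x = -75, parallel to y
- turn_axis (a point): point of the turntable's vertical axis at the disc's top face, 50 mm above the bench. On the middle of the disc a wooden pad 108 mm across and 10 mm thick carries a 42 x 81 mm maple block with a half-carved violin scroll between two cleats (top 96 mm above the bench); they turn with the disc
- turntable (a joint): angle of the turntable, rad, counter-clockwise from above positive, no end stops. 0 (or a whole turn) is the only angle at which the groove lines up with the bar; it starts 0.6 rad or more away from that, either way. About 2.5 N at the peg turns it and it stays where it is left. Plain steel disc, 190 mm across, 20 mm thick, marks every 15 degrees on the rim
- peg_handle (a point): centre of the upright turned wooden peg by which the turntable is pushed round: about 18 mm thick, reaching from the disc's face to 98 mm above the bench (this point 75 mm above it), 76 mm from the axis, straight opposite the groove. With the groove lined up the peg stands at (76, 0) mm in the base's axes
- groove_middle (a point): middle of the groove, at the disc's top face; turns with the disc, its x axis points from here to the disc's axis and on to the peg. The groove is 20 mm wide and 12 mm deep, cut straight along a chord of the disc whose middle line passes 75 mm from the axis, open at both ends. Lined up, this point is at (-75, 0) mm in the base's axes and the x axes agree
- lock_bar (a joint): travel of the locking bar, m: 0 drawn back (start), 0.169 end stop, fully home. It slides along the base's -y against about 2 N and stays where it is left. Flat steel bar, 14 mm wide, 11 mm high, 203 mm long, in a track whose top is 56 mm above the bench (y 78 to 250 mm). Unless the groove lines up the disc stops it after about 15 to 20 mm
- bar_knob (a point): centre of the upright cylindrical steel knob on the bar's rear end: 22 mm diameter, from 57 to 91 mm above the bench (this point 74 mm). Drawn back it is at (-75, 269) mm, fully home at (-75, 100) mm in the base's axes
- bar_nose (a point): tip of the bar's nose, 45 mm above the bench; drawn back at (-75, 76) mm, fully home at (-75, -93) mm in the base's axes. The last 18 mm of the bar taper to 4 mm wide; it goes freely into the groove when that lines up within about 3 degrees, and the taper draws in a few degrees more
- keeper_mouth (a point): mouth of the keeper, the small steel bridge on the far side of the disc into which the bar's nose goes, at (-75, -78) mm in the base's axes, 45 mm above the bench; the keeper is 20 mm deep and its top is 57 mm above the bench
- beeswax: Yellow block of beeswax, 30 x 50 x 22 mm, beside the turntable, a bystander lying loose, not part of the work; origin at the middle of its underside
- violin_peg: Black violin peg, 21 x 75 x 11 mm, beside the turntable, a bystander lying loose, not part of the work; origin at the middle of its underside
- carving_gouge: Gouge with a dark red-brown handle, 26 x 210 x 29 mm, behind the turntable, a bystander lying loose, not part of the work; origin at the middle of its underside
- small_hammer: Small hammer with a wooden handle, 56 x 228 x 21 mm, at the right, a bystander lying loose, not part of the work; origin at the middle of its underside

How it is judged:
By the outcome, as a careful person would: the job done as asked, in the order asked, and still so for the second after the job is handed in, with the robot touching nothing.
It also fails if it takes over 54 s, if anything falls off the work surface, if the arm or the gripper's body presses on something with over 40 N, if the wrist force passes 120 N, or if a joint passes its speed limit or range.

## Working session

There is one attempt and no reset: what is moved stays moved. The work goes in short steps, Python scripts to look and compute and a tool call to move; the robot and the scene stay as the last step left them, time stands still between calls to the robot, and variables do not carry over. Pictures are saved under pics/ and viewed, and the job is handed in when it is done.

Besides the shell and the picture viewer there is one more tool, called after "Call:" as a command line: name --pt "numbers of a row" for each row, then --argument value for the rest. jog_arm: Moves the arm, as the interface text tells. Shifts and turns lie within -1 to 1; 1 stands for 0.02 m of shift or 0.1 rad of turn. Its arguments: {"type":"object","properties":{"moves":{"type":"array","items":{"type":"array","items":{"type":"number","minimum":-1,"maximum":1}}},"grip_force":{"type":"number"}},"required":["moves"]}

```bash
ls; mkdir -p pics; python3 - <<'E'
from station import *
import cv2
for n in("scene","top"):
    print(n,camera_info(n)); cv2.imwrite(f"pics/{n}0.png",cv2.cvtColor(snapshot(n),cv2.COLOR_RGB2BGR))
print(read_state())
E
```

```text
pics
scene {'fovy': 49.0069515590256, 'cx': 248.68586151838764, 'cy': 192.1938003781402, 'dist_coeffs': array([-0.1581169,  0.       ,  0.       ,  0.       ,  0.       ]), 'origin': array([-92.78661324, 668.1713966 , 907.25236355]), 'rotation': array([-0.33205902,  0.83902695, -0.39947922,  0.16182378])}
top {'fovy': 55.32656391828136, 'cx': 255.87323062803344, 'cy': 188.08729709231946, 'dist_coeffs': array([-0.04650572,  0.        ,  0.        ,  0.        ,  0.        ]), 'origin': array([ 454.88585478,  -91.1064187 , 1017.23813929]), 'rotation': array([-0.69491963,  0.71485442, -0.04315565,  0.06486488])}
{'time': 0.1, 'joint_positions': array([-1.22599125e+00,  3.14127102e-01, -4.79915164e-02,  1.21019893e+00,
       -1.04764626e-05,  1.57078797e+00]), 'qvel': array([ 0.00061123, -0.00231802,  0.00181026, -0.0018464 ,  0.0012885 ,
        0.0007775 ]), 'effort': array([-3.43472984e-04, -5.40767634e+01,  3.40539622e+01,  1.12336449e-02,
       -5.35756885e-05,  2.13865047e-05]), 'ee_pos': array([ 202.62696201, -564.19116772,  230.5322416 ]), 'eef_rot': array([ 8.17930415e-01, -5.75316658e-01, -6.25138538e-04, -4.33314053e-04]), 'force': array([-0.14439687,  0.72080828,  0.2539412 ]), 'moment': array([ 0.02242101, -0.01024013,  0.01937053]), 'opening': 1.0009423456813522}
```

View pics/top0.png

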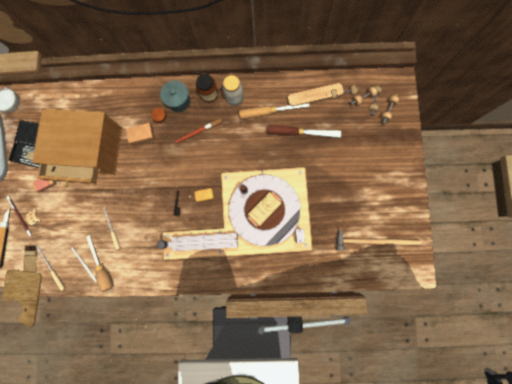

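View pics/scene0.png

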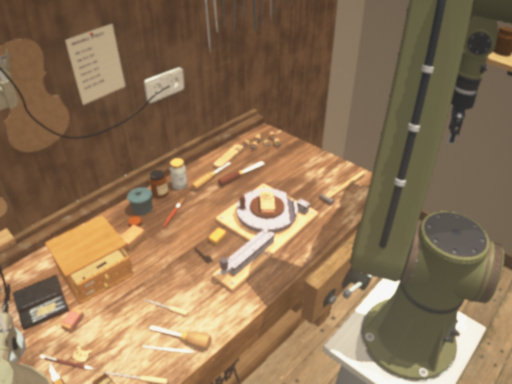

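```bash
cat > h.py <<'E'
import numpy as np, cv2
from station import *
from scipy.spatial.transform import Rotation as R
def cam(n):
    c=camera_info(n); f=192/np.tan(np.radians(c['fovy']/2))
    K=np.array([[f,0,c['cx']],[0,f,c['cy']],[0,0,1]]); Rm=R.from_quat(c['rotation']).as_matrix()
    return K,c['dist_coeffs'],Rm,c['origin']
def proj(n,P):
    K,d,Rm,o=cam(n); P=np.atleast_2d(P).astype(float)
    return cv2.projectPoints(P,cv2.Rodrigues(Rm.T)[0],-Rm.T@o,K,d)[0][:,0]
def unproj(n,px,z):
    K,d,Rm,o=cam(n); q=cv2.undistortPoints(np.array(px,float).reshape(-1,1,2),K,d)[:,0]
    r=np.c_[q,np.ones(len(q))]@Rm.T
    return o+r*((z-o[2])/r[:,2])[:,None]
def crop(n,name,x0,y0,x1,y1,s,draw=None):
    im=cv2.cvtColor(snapshot(n),cv2.COLOR_RGB2BGR)
    cv2.imwrite(f"pics/{name}_full.png",im)
    cv2.imwrite(f"pics/{name}.png",cv2.resize(im[y0:y1,x0:x1],None,fx=s,fy=s,interpolation=cv2.INTER_CUBIC))
def base2w(b,P):
    x,y,t=b; P=np.atleast_2d(P).astype(float); c,s=np.cos(t),np.sin(t)
    return np.c_[x+c*P[:,0]-s*P[:,1],y+s*P[:,0]+c*P[:,1],P[:,2]]
E
python3 - <<'E'
import cv2
im=cv2.imread('pics/top0.png'); cv2.imwrite('pics/t1.png',cv2.resize(im[150:270,150:320],None,fx=4.6,fy=4.6,interpolation=cv2.INTER_CUBIC))
im=cv2.imread('pics/scene0.png'); cv2.imwrite('pics/s1.png',cv2.resize(im[170:290,190:330],None,fx=5,fy=5,interpolation=cv2.INTER_CUBIC))
E
```

```text
(no output)
```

View pics/t1.png

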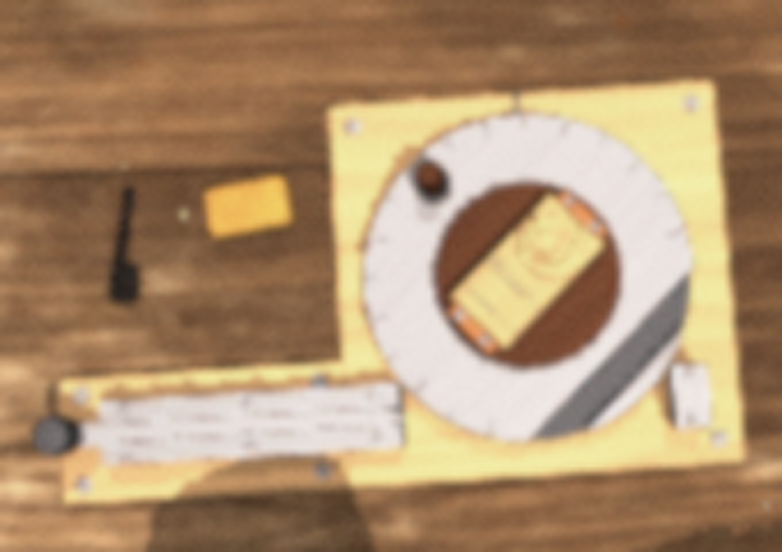

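View pics/s1.png

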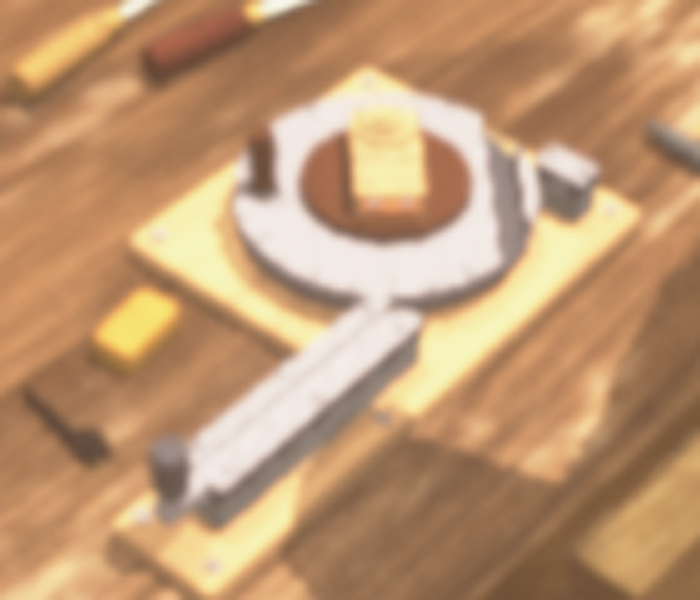

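```bash
python3 - <<'E'
from h import *
from scipy.optimize import least_squares
t=lambda p:(np.array(p,float)+.5)/4.6-.5+150
px=t([(328,108),(713,82),(745,460),(66,502),(58,382),(340,362)])
B=np.array([(115,115,18),(115,-120,18),(-115,-120,18),(-115,285,18),(-40,285,18),(-40,115,18)])
r=least_squares(lambda b:(proj('top',base2w(b,B))-px).ravel(),[450,-90,-.1]);b=r.x
print(b,np.degrees(b[2]),r.fun.round(1))
pk=base2w(b,[[-75,269,91],[0,0,60],[-75,-88,57]]);print(pk)
print('pred knobtop,axis,keeper in t1',(proj('top',pk)-150)*4.6)
# scene
print('scene crop',(proj('scene',np.r_[base2w(b,B),pk])-[190,170])*5)
pt=unproj('top',t([(429,174)]),98)[0];print('peg top',pt,np.hypot(*(pt[:2]-b[:2])))
print('disc centre',unproj('top',t([(526,277)]),50),'pad',unproj('top',t([(528,274)]),60))
a=np.arctan2(pt[1]-b[1],pt[0]-b[0])-b[2];print('turntable',a)
g=base2w((b[0],b[1],b[2]+a),[[-75,0,50],[-75,58,50],[-75,-58,50],[76,0,98],[76,0,50]])
print((proj('top',g)-150)*4.6)
print((proj('scene',g)-[190,170])*5)
E
```

```text
[ 5.45942102e+02 -8.49974295e+01  3.88361460e-02] 2.225147259257966 [-0.1 -0.6  0.4 -0.8  0.7  0.7 -1.1  1.1 -0.1 -0.5  0.1 -0.1]
[[ 460.55435723  180.88775808   91.        ]
 [ 545.94210249  -84.99742947   60.        ]
 [ 474.41537644 -175.8430538    57.        ]]
pred knobtop,axis,keeper in t1 [[ 48.24413551 435.55092161]
 [527.22832364 272.77335137]
 [691.94593027 394.88483579]]
scene crop [[127.35567439 237.59137806]
 [366.51890976  63.72090483]
 [644.33272713 207.56667547]
 [212.49399596 594.09526204]
 [111.41932337 521.96579883]
 [314.94772652 353.48530468]
 [172.17584359 447.02504411]
 [387.28639969 174.14849826]
 [568.87676199 159.11156175]]
peg top [599.69357328 -31.58578759  98.        ] 75.77614466196809
disc centre [[545.54343052 -83.15068349  50.        ]] pad [[546.28663645 -84.42150121  60.        ]]
turntable 0.7433908911220872
[[622.78994985 364.6866943 ]
 [552.87926657 439.01865137]
 [691.94096909 291.0498988 ]
 [426.90947764 171.92517266]
 [432.52429915 184.6231447 ]]
[[507.339229   183.69161342]
 [517.31283139 246.91257415]
 [497.96527315 124.6134836 ]
 [263.20793718 129.19186899]
 [264.39696302 189.03732447]]
```

Call:
jog_arm --pt "0 0 0 0 0 -1 -1" --pt "0 0 0 0 0 -1 -1" --pt "0 0 0 0 0 -1 -1" --pt "0 0 0 0 0 -1 -1" --pt "0 0 0 0 0 -1 -1" --pt "0 0 0 0 0 -1 -1" --pt "0 0 0 0 0 -1 -1" --pt "0 0 0 0 0 -1 -1" --pt "0 0 0 0 0 -1 -1" --pt "0 0 0 0 0 -1 -1" --pt "0 0 0 0 0 -1 -1" --pt "0 0 0 0 0 -1 -1"

```text
time: 1.1
ee_pos: [202.7, -564.4, 230.8]
eef_rot: [1.0, -0.011, -0.0, -0.0]
force: [-0.8, -0.3, 0.5]
opening: -0.001
```

Call:
jog_arm --pt "0 0 0 0 0 -0.64 -1" --pt "0.75 -1 0 0 0 0 -1" --pt "0.75 -1 0 0 0 0 -1" --pt "0.75 -1 0 0 0 0 -1" --pt "0.75 -1 0 0 0 0 -1" --pt "0.75 -1 0 0 0 0 -1" --pt "0.75 -1 0 0 0 0 -1" --pt "0.75 -1 0 0 0 0 -1" --pt "0.75 -1 0 0 0 0 -1" --pt "0.75 -1 0 0 0 0 -1" --pt "0.75 -1 0 0 0 0 -1" --pt "0 0 0 0 0 0 -1"

```text
time: 2.1
ee_pos: [346.6, -355.9, 231.0]
eef_rot: [1.0, 0.021, 0.0, -0.001]
force: [-0.0, -0.4, -0.1]
opening: 0.0
```

```bash
cat >> h.py <<'E'
BP=(545.9,-85.0,0.0388)
def st():
    s=read_state(); c,sn=np.cos(BP[2]),np.sin(BP[2]); d=s['ee_pos'][:2]-BP[:2]
    M=R.from_quat(s['eef_rot']).as_matrix()
    print('t',s['time'].__round__(2),'base xy',(c*d[0]+sn*d[1]).round(1),(-sn*d[0]+c*d[1]).round(1),'z',s['ee_pos'][2].round(1),'F',s['force'].round(1),'op',round(s['opening'],2),'yaw-base',(np.arctan2(M[1,0],M[0,0])-BP[2]).round(4),'zax',M[:,2].round(3),'q6',s['joint_positions'][5].round(2))
E
python3 -c "from h import *;st()"
```

```text
t 2.1 base xy -209.7 -263.0 z 231.0 F [-0.  -0.4 -0.1] op 0.0 yaw-base 0.0029 zax [ 0.     0.002 -1.   ] q6 0.73
```

Call:
jog_arm --pt "0.75 -1 0 0 0 0 -1" --pt "0.75 -1 0 0 0 0 -1" --pt "0.75 -1 0 0 0 0 -1" --pt "0.75 -1 0 0 0 0 -1" --pt "0.75 -1 0 0 0 0 -1" --pt "0.75 -1 0 0 0 0 -1" --pt "0.75 -1 0 0 0 0 -1" --pt "0.75 -1 0 0 0 0 -1" --pt "0.75 -1 0 0 0 0 -1" --pt "0.75 -1 0 0 0 0 -1" --pt "0.75 -1 0 0 0 0 -1" --pt "0.75 -1 0 0 0 0 -1"

```text
time: 3.1
ee_pos: [516.2, -111.9, 231.0]
eef_rot: [1.0, 0.019, -0.0, 0.0]
force: [-0.1, 0.2, -0.2]
opening: 0.0
```

Call:
jog_arm --pt "0.75 -1 0 0 0 0 -1" --pt "0.75 -1 0 0 0 0 -1" --pt "0.75 -1 0 0 0 0 -1" --pt "0.75 -1 0 0 0 0 -1" --pt "0.75 -1 0 0 0 0 -1" --pt "0.4 -0.5 0 0 0 0 -1" --pt "0 0 0.8 0 0 0 -1" --pt "0 0 0.8 0 0 0 -1" --pt "0 0 0.8 0 0 0 -1" --pt "0 0 0.8 0 0 0 -1" --pt "0 0 0 0 0 0 -1" --pt "0 0 0 0 0 0 -1"

```text
time: 4.1
ee_pos: [593.6, -0.1, 166.5]
eef_rot: [1.0, 0.019, -0.001, 0.0]
force: [0.5, 0.0, 0.2]
opening: 0.0
```

```bash
python3 -c "
from h import *;st()
crop('top','t2',150,150,320,270,4.6);crop('scene','s2',190,150,330,270,5)"
```

```text
t 4.1 base xy 51.0 83.0 z 166.5 F [0.5 0.  0.2] op 0.0 yaw-base -0.0013 zax [-0.003 -0.    -1.   ] q6 1.53
```

View pics/s2.png

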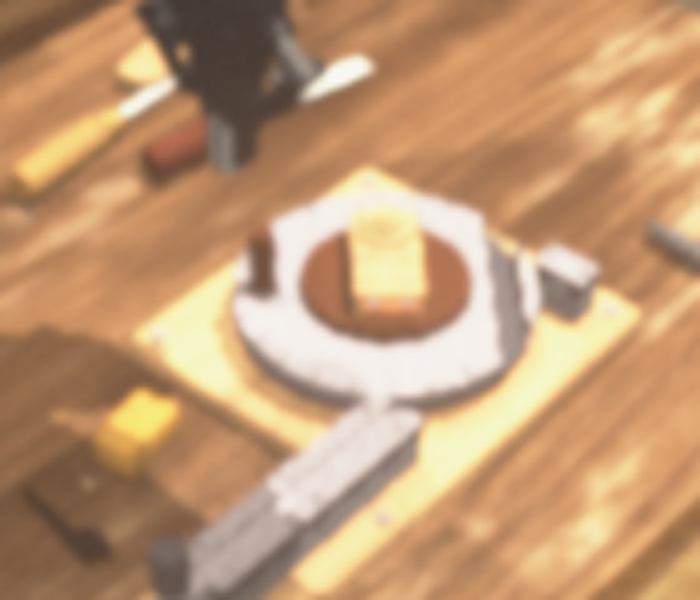

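View pics/t2.png

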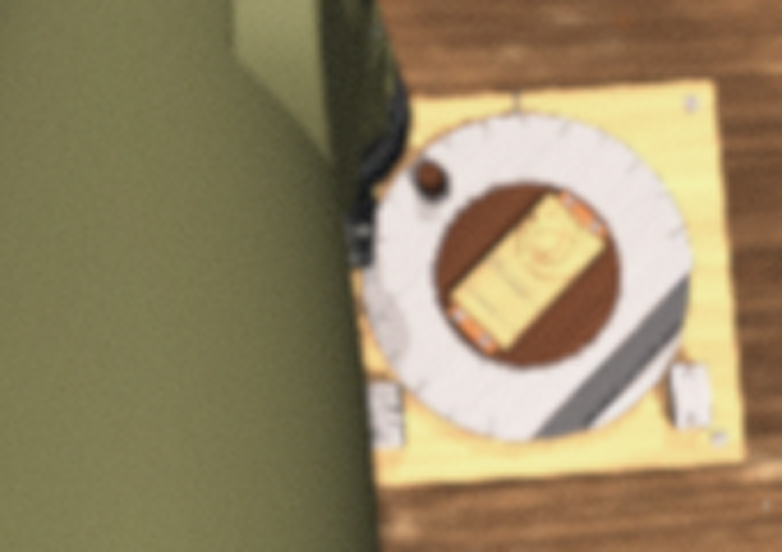

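The scene crop (s2) shows the shut fingertips at about (225,165), beyond and above the peg at (260,260). The top crop (t2) shows the peg at (430,178), unmoved. Next I go down beside the peg.

Call:
jog_arm --pt "0.35 -0.2 0.8 0 0 0 -1" --pt "0 0 0.8 0 0 0 -1" --pt "0 0 0.8 0 0 0 -1" --pt "0 0 0.8 0 0 0 -1" --pt "0 0 0.8 0 0 0 -1" --pt "0 0 0.8 0 0 0 -1" --pt "0 0 0.2 0 0 0 -1" --pt "0 0 0 0 0 0 -1" --pt "0 0 0 0 0 0 -1"

```text
time: 4.95
ee_pos: [602.2, 4.8, 68.5]
eef_rot: [1.0, 0.019, 0.001, 0.0]
force: [-0.0, 0.3, -0.4]
opening: 0.002
```

Call:
jog_arm --pt "0 0.2 0 0 0 0 -1" --pt "0 0.2 0 0 0 0 -1" --pt "0.05 0.2 0 0 0 0 -1" --pt "0.05 0.2 0 0 0 0 -1" --pt "0.05 0.2 0 0 0 0 -1" --pt "0.05 0.2 0 0 0 0 -1" --pt "0 0 0 0 0 0 -1"

```text
time: 5.53
ee_pos: [608.6, -18.2, 68.1]
eef_rot: [1.0, 0.019, 0.002, -0.002]
force: [3.3, 4.8, 0.7]
opening: 0.002
```

```bash
python3 -c "
from h import *;st()
crop('top','t3',150,150,320,270,4.6);crop('scene','s3',190,150,330,270,5)"
```

```text
t 5.53 base xy 65.2 64.3 z 68.1 F [3.3 4.8 0.7] op 0.0 yaw-base -0.0005 zax [ 0.004  0.003 -1.   ] q6 1.5
```

View pics/s3.png

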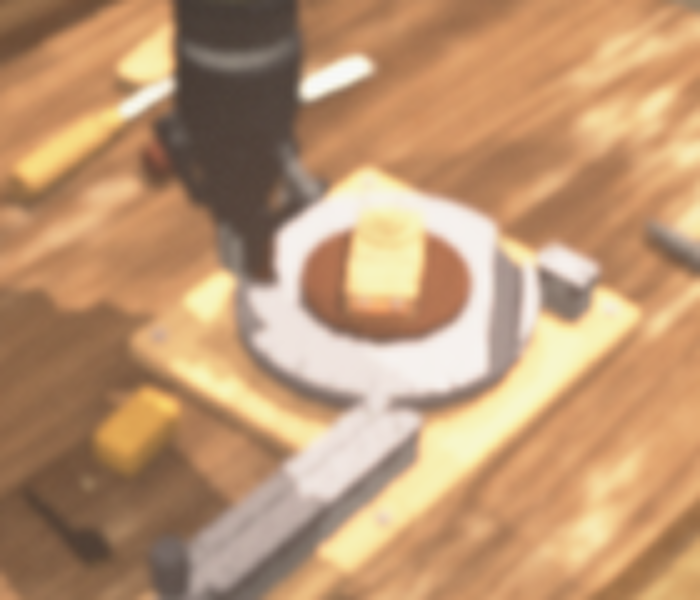

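View pics/t3.png

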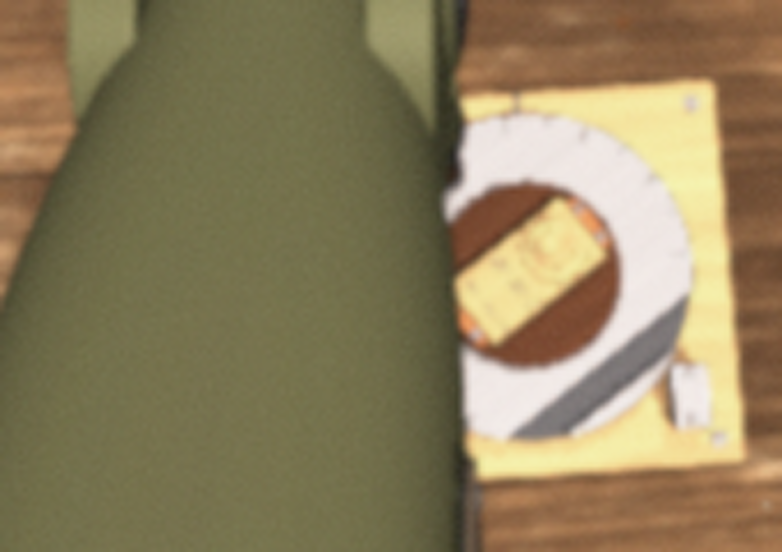

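The scene crop (s3) shows the fingers touching the peg at about (260,255). In t3 the groove has begun to turn clockwise, now running (530,435)–(685,310).

Call:
jog_arm --pt "0.05 0.15 0 0 0 0 -1" --pt "0.05 0.15 0 0 0 0 -1" --pt "0.05 0.15 0 0 0 0 -1" --pt "0.05 0.15 0 0 0 0 -1" --pt "0.05 0.15 0 0 0 0 -1" --pt "0.05 0.15 0 0 0 0 -1" --pt "0.05 0.15 0 0 0 0 -1" --pt "0.05 0.15 0 0 0 0 -1" --pt "0 0.15 0 0 0 0 -1" --pt "0 0.15 0 0 0 0 -1" --pt "0 0.1 0 0 0 0 -1" --pt "0 0 0 0 0 0 -1"

```text
time: 6.63
ee_pos: [615.0, -51.5, 67.0]
eef_rot: [1.0, 0.019, -0.001, 0.0]
force: [0.7, 0.5, -0.1]
opening: -0.001
```

```bash
python3 -c "
from h import *;st()
crop('top','t4',150,150,320,270,4.6);crop('scene','s4',190,150,330,270,5)"
```

```text
t 6.63 base xy 70.3 30.8 z 67.0 F [ 0.7  0.5 -0.1] op -0.0 yaw-base -0.0015 zax [-0.001 -0.001 -1.   ] q6 1.45
```

View pics/s4.png

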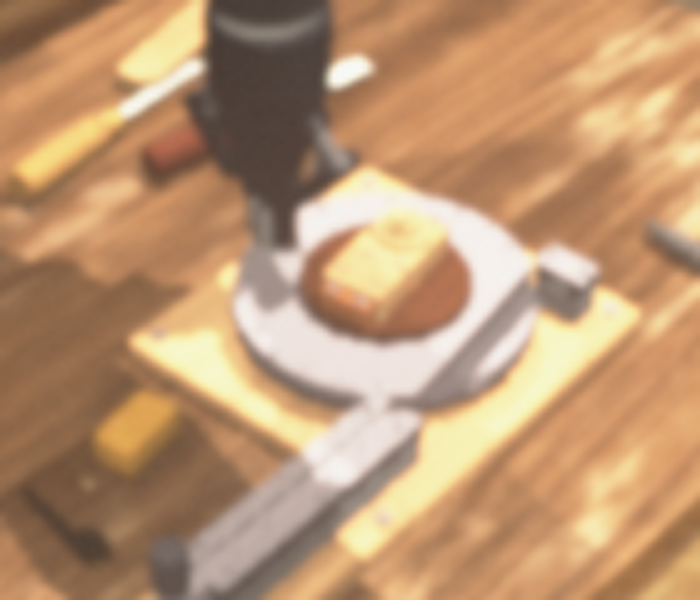

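View pics/t4.png

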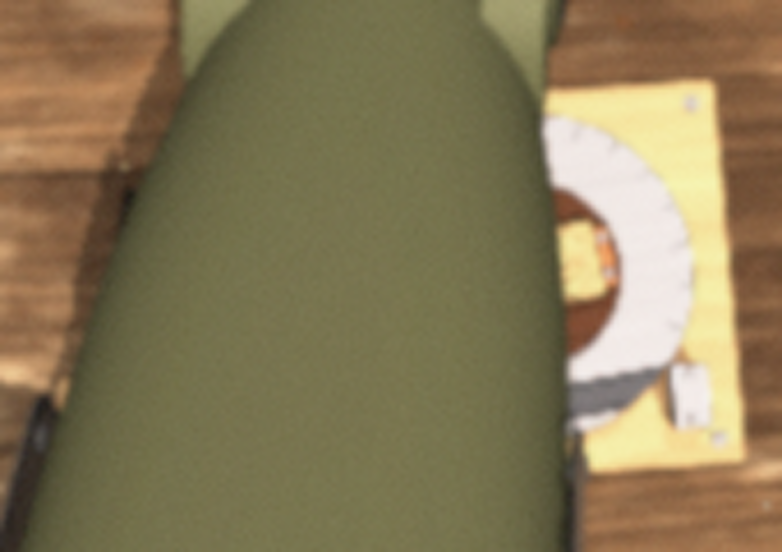

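```bash
cat >> h.py <<'E'
def ov(name,n,th,x0,y0,x1,y1,s):
    im=cv2.imread(f'pics/{name}_full.png'); im=cv2.resize(im[y0:y1,x0:x1],None,fx=s,fy=s,interpolation=cv2.INTER_CUBIC)
    b=(BP[0],BP[1],BP[2]+th)
    L=lambda P,c:cv2.polylines(im,[(((proj(n,base2w(b,P))-[x0,y0]+.5)*s-.5)*16).round().astype(int)],False,c,1,cv2.LINE_AA,4)
    for x,h in((-65,69.3),(-85,42.4)): L([[x,-h,50],[x,h,50]],(0,0,255))
    a=np.linspace(0,6.29,60)
    L(np.c_[95*np.cos(a),95*np.sin(a),0*a+50],(0,255,0))
    L(np.c_[76+9*np.cos(a),9*np.sin(a),0*a+98],(255,0,0))
    cv2.imwrite(f'pics/{name}_ov.png',im)
E
python3 -c "
from h import *
ov('t4','top',.14,250,180,310,260,7);ov('s4','scene',.14,230,190,310,240,8)
a=cv2.imread('pics/t4_ov.png');b=cv2.imread('pics/s4_ov.png')
a=cv2.resize(a,(320,400));b=cv2.resize(b,(480,300))
o=np.zeros((400,800,3),np.uint8);o[:,:320]=a;o[:300,320:]=b;cv2.imwrite('pics/ov4.png',o)"
```

```text
(no output)
```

View pics/ov4.png

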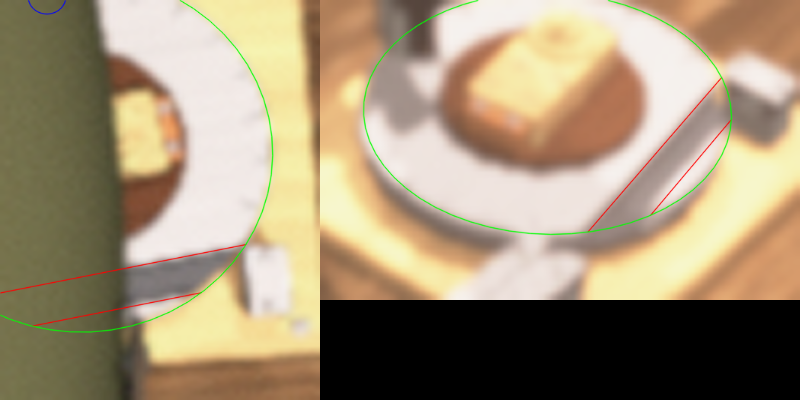

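Overlay at 0.14 rad matches the groove, so TCP offset to the peg is about 20 mm; about 10 mm remain.

Call:
jog_arm --pt "0.05 0.1 0 0 0 0 -1" --pt "0.05 0.1 0 0 0 0 -1" --pt "0.05 0.1 0 0 0 0 -1" --pt "0 0.1 0 0 0 0 -1" --pt "0 0.1 0 0 0 0 -1" --pt "0 0 0 0 0 0 -1" --pt "0 0 0 0 0 0 -1"

```text
time: 7.32
ee_pos: [619.2, -61.0, 67.4]
eef_rot: [1.0, 0.019, 0.0, 0.0]
force: [-0.1, 0.4, -0.7]
opening: 0.002
```

```bash
cat > o.py <<'E'
import sys
from h import *
k,th=sys.argv[1],float(sys.argv[2]);st()
crop('top','t'+k,150,150,320,270,4.6);crop('scene','s'+k,190,150,330,270,5)
ov('t'+k,'top',th,210,170,310,260,4);ov('s'+k,'scene',th,230,190,310,240,8)
a=cv2.imread(f'pics/t{k}_ov.png');b=cv2.resize(cv2.imread(f'pics/s{k}_ov.png'),(400,250))
o=np.zeros((360,800,3),np.uint8);o[:,:400]=a;o[:250,400:]=b;cv2.imwrite(f'pics/ov{k}.png',o)
E
python3 o.py 5 0
```

```text
t 7.32 base xy 74.2 21.2 z 67.4 F [-0.1  0.4 -0.7] op 0.0 yaw-base -0.0011 zax [ 0.    -0.001 -1.   ] q6 1.44
```

View pics/ov5.png

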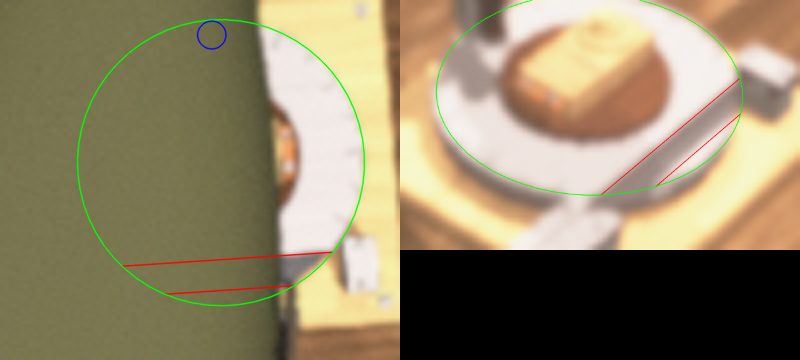

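Call:
jog_arm --pt "0 -0.4 0 0 0 0 -1" --pt "0 -0.5 -0.5 0 0 0 -1" --pt "0 -0.5 -1 0 0 0 -1" --pt "0 -0.8 -1 0 0 0 -1" --pt "-0.4 -1 -1 0 0 0 -1" --pt "-0.7 -1 0 0 0 0 -1" --pt "-0.7 -1 0 0 0 0 -1" --pt "-0.7 -1 0 0 0 0 -1" --pt "-0.7 -1 0 0 0 0 -1" --pt "-0.7 -1 0 0 0 0 -1" --pt "-0.7 -1 0 0 0 0 -1" --pt "-0.7 -1 0 0 0 0 -1"

```text
time: 8.42
ee_pos: [504.6, 141.0, 138.4]
eef_rot: [1.0, 0.019, 0.001, -0.0]
force: [0.5, 1.0, -0.6]
opening: 0.004
```

Call:
jog_arm --pt "-0.7 -1 0 0 0 0 -1" --pt "-0.7 -1 0 0 0 0 -1" --pt "-0.7 -1 0 0 0 0 -1" --pt "-0.3 -0.6 0 0 0 0 -1" --pt "0 0 0 0 0 0 -1"

```text
time: 8.83
ee_pos: [453.2, 212.2, 138.4]
eef_rot: [1.0, 0.021, 0.0, -0.001]
force: [-0.1, -0.6, 0.2]
opening: -0.0
```

```bash
python3 o.py 6 0
```

```text
t 8.83 base xy -81.1 300.5 z 138.4 F [-0.1 -0.6  0.2] op -0.0 yaw-base 0.0031 zax [ 0.001  0.001 -1.   ] q6 1.97
```

View pics/ov6.png

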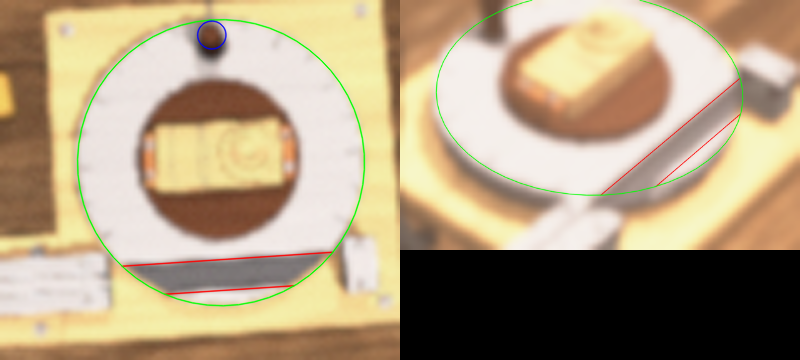

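View pics/s6.png

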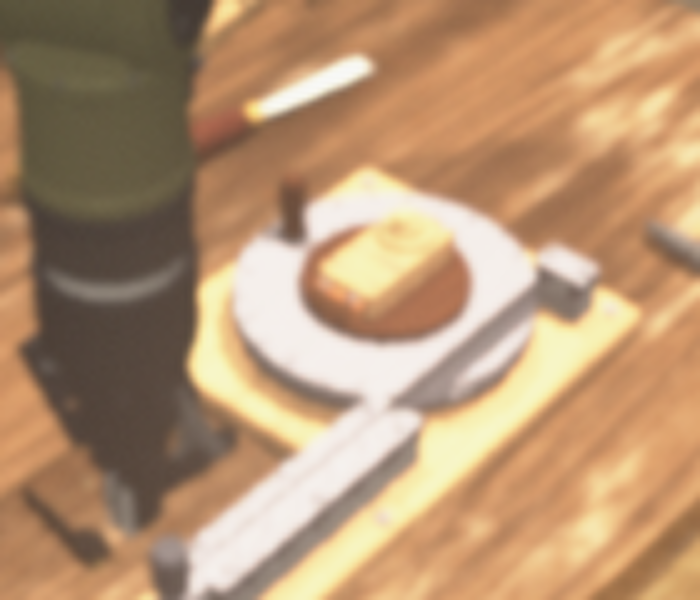

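The top overlay (ov6) puts the groove edges and the peg (211,35) exactly on the 0 rad prediction, so the groove is lined up. Next I go down behind the knob.

Call:
jog_arm --pt "0.3 -0.3 0 0 0 0 -1" --pt "0 0 0.7 0 0 0 -1" --pt "0 0 0.7 0 0 0 -1" --pt "0 0 0.7 0 0 0 -1" --pt "0 0 0.7 0 0 0 -1" --pt "0 0 0.7 0 0 0 -1" --pt "0 0 0 0 0 0 -1" --pt "0 0 0 0 0 0 -1"

```text
time: 9.6
ee_pos: [460.5, 215.1, 66.9]
eef_rot: [1.0, 0.018, -0.001, 0.0]
force: [-0.0, 0.4, 0.4]
opening: -0.002
```

```bash
python3 -c "
from h import *;st()
crop('scene','s7',150,200,270,300,6)"
```

```text
t 9.6 base xy -73.7 303.2 z 66.9 F [-0.   0.4  0.4] op -0.0 yaw-base -0.002 zax [-0.001 -0.001 -1.   ] q6 1.97
```

View pics/s7.png

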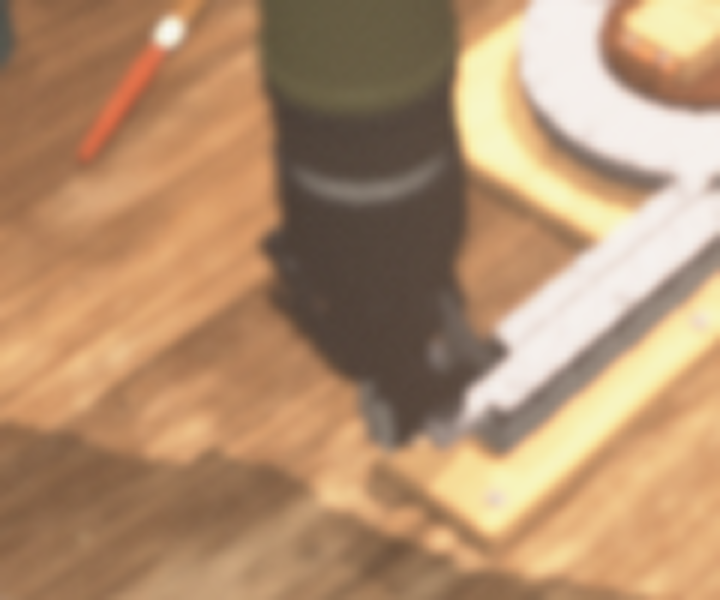

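Fingertips at (390,440) stand just behind the knob (440,430). Pushing gently.

Call:
jog_arm --pt "0 0.2 0 0 0 0 -1" --pt "0 0.2 0 0 0 0 -1" --pt "0 0.2 0 0 0 0 -1" --pt "0 0.2 0 0 0 0 -1" --pt "0 0.2 0 0 0 0 -1" --pt "0 0.2 0 0 0 0 -1" --pt "0 0.2 0 0 0 0 -1"

```text
time: 10.23
ee_pos: [461.9, 187.6, 67.7]
eef_rot: [1.0, 0.019, 0.0, -0.0]
force: [1.4, 2.6, 2.2]
opening: 0.003
```

Call:
jog_arm --pt "0 0.2 0 0 0 0 -1" --pt "0 0.2 0 0 0 0 -1" --pt "0 0.2 0 0 0 0 -1"

```text
time: 10.48
ee_pos: [462.0, 175.4, 67.4]
eef_rot: [1.0, 0.019, 0.0, -0.0]
force: [0.0, 2.6, 1.0]
opening: -0.003
```

```bash
python3 o.py 8 0
```

```text
t 10.48 base xy -73.7 263.4 z 67.4 F [0.  2.6 1. ] op -0.0 yaw-base -0.0008 zax [ 0.  0. -1.] q6 1.9
```

View pics/ov8.png

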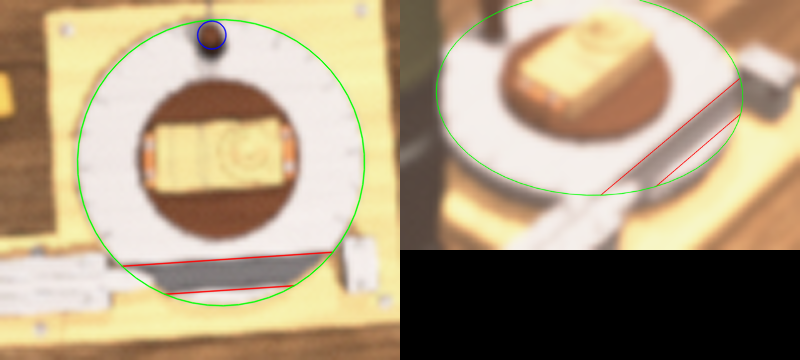

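The bar's nose is in the groove at about (150,280), with 2.6 N of push. Carrying on.

Call:
jog_arm --pt "0 0.25 0 0 0 0 -1" --pt "0 0.25 0 0 0 0 -1" --pt "0 0.25 0 0 0 0 -1" --pt "0 0.25 0 0 0 0 -1" --pt "0 0.25 0 0 0 0 -1" --pt "0 0.25 0 0 0 0 -1" --pt "0 0.25 0 0 0 0 -1" --pt "0 0.25 0 0 0 0 -1" --pt "0 0.25 0 0 0 0 -1" --pt "0 0.25 0 0 0 0 -1" --pt "0 0.25 0 0 0 0 -1" --pt "0 0.25 0 0 0 0 -1"

```text
time: 11.58
ee_pos: [463.9, 115.2, 67.2]
eef_rot: [1.0, 0.019, -0.0, 0.0]
force: [-1.1, 2.2, -1.6]
opening: 0.002
```

Call:
jog_arm --pt "0 0.25 0 0 0 0 -1" --pt "0 0.25 0 0 0 0 -1" --pt "0 0.25 0 0 0 0 -1" --pt "0 0.25 0 0 0 0 -1" --pt "0 0.25 0 0 0 0 -1" --pt "0 0.25 0 0 0 0 -1" --pt "0 0.25 0 0 0 0 -1" --pt "0 0.25 0 0 0 0 -1" --pt "0 0.25 0 0 0 0 -1" --pt "0 0 0 0 0 0 -1"

```text
time: 12.42
ee_pos: [466.2, 69.6, 67.4]
eef_rot: [1.0, 0.019, 0.0, 0.001]
force: [-0.8, 1.1, 0.3]
opening: 0.0
```

```bash
python3 o.py 9 0
```

```text
t 12.42 base xy -73.7 157.5 z 67.4 F [-0.8  1.1  0.3] op 0.0 yaw-base -0.0018 zax [ 0.001 -0.001 -1.   ] q6 1.68
```

View pics/ov9.png

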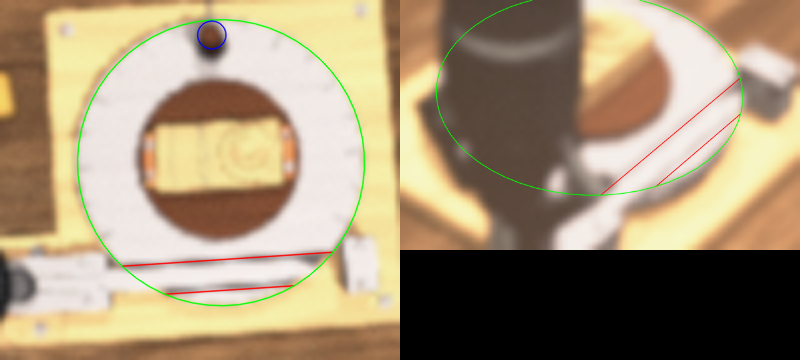

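View pics/s9.png

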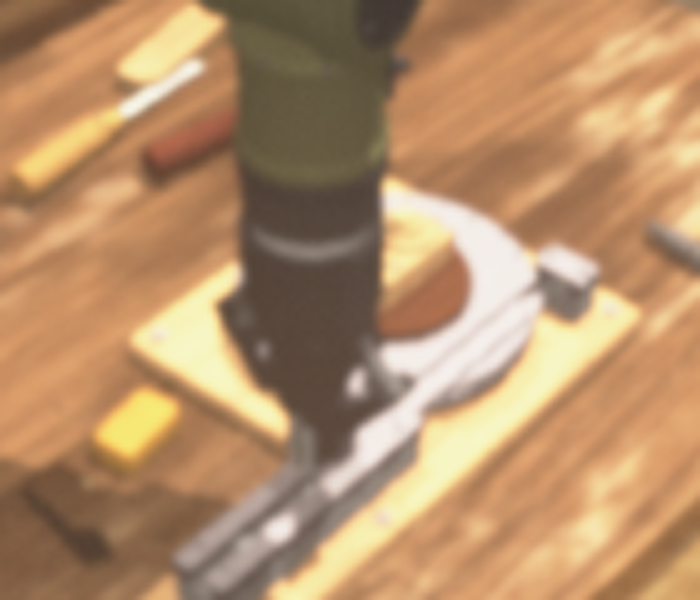

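The bar lies in the groove with its nose near the keeper, at about (330,262) in ov9. About 35 mm remain.

Call:
jog_arm --pt "0 0.2 0 0 0 0 -1" --pt "0 0.2 0 0 0 0 -1" --pt "0 0.2 0 0 0 0 -1" --pt "0 0.2 0 0 0 0 -1" --pt "0 0.2 0 0 0 0 -1" --pt "0 0.2 0 0 0 0 -1" --pt "0 0.2 0 0 0 0 -1" --pt "0 0.1 0 0 0 0 -1"

```text
time: 13.18
ee_pos: [467.1, 40.2, 67.4]
eef_rot: [1.0, 0.019, 0.0, 0.0]
force: [1.9, 2.1, 1.3]
opening: -0.003
```

Call:
jog_arm --pt "0 0.08 0 0 0 0 -1" --pt "0 0.08 0 0 0 0 -1"

```text
time: 13.35
ee_pos: [467.1, 37.4, 67.3]
eef_rot: [1.0, 0.019, -0.0, -0.0]
force: [1.2, 2.0, 0.8]
opening: -0.002
```

```bash
python3 o.py 10 0
```

```text
t 13.35 base xy -74.0 125.4 z 67.3 F [1.2 2.  0.8] op -0.0 yaw-base -0.001 zax [-0.  0. -1.] q6 1.61
```

View pics/ov10.png

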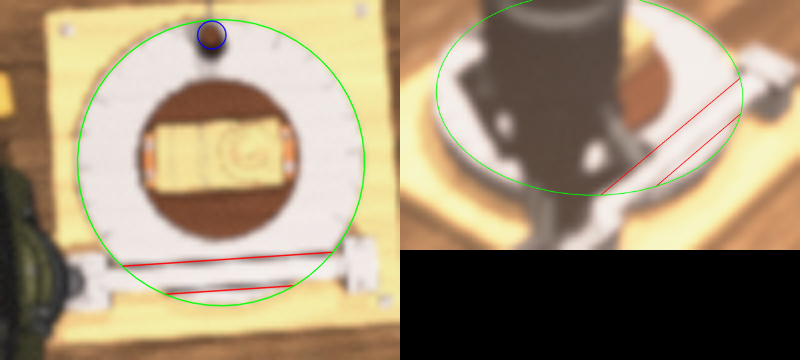

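Nose is in the keeper; I creep to the stop, watching the force.

Call:
jog_arm --pt "0 0.05 0 0 0 0 -1" --pt "0 0.05 0 0 0 0 -1" --pt "0 0 0 0 0 0 -1"

```text
time: 13.7
ee_pos: [466.8, 35.5, 67.2]
eef_rot: [1.0, 0.019, -0.0, 0.0]
force: [0.1, 0.8, 0.5]
opening: 0.001
```

Call:
jog_arm --pt "0 0.05 0 0 0 0 -1" --pt "0 0.05 0 0 0 0 -1" --pt "0 0 0 0 0 0 -1"

```text
time: 13.95
ee_pos: [466.9, 35.3, 67.2]
eef_rot: [1.0, 0.019, -0.0, -0.002]
force: [-1.1, 8.5, 0.1]
opening: 0.003
```

Call:
jog_arm --pt "0 0.05 0 0 0 0 -1" --pt "0 0 0 0 0 0 -1"

```text
time: 14.12
ee_pos: [466.8, 35.3, 67.2]
eef_rot: [1.0, 0.02, -0.0, -0.003]
force: [-0.9, 12.0, 0.4]
opening: 0.002
```

Call:
jog_arm --pt "0 -0.2 0 0 0 0 -1" --pt "0 -0.5 0 0 0 0 -1" --pt "0 -0.5 -0.5 0 0 0 -1" --pt "0 -0.5 -1 0 0 0 -1" --pt "0 -0.5 -1 0 0 0 -1" --pt "0 -1 -1 0 0 0 -1" --pt "0 -1 -1 0 0 0 -1" --pt "0 -1 0 0 0 0 -1" --pt "0 -1 0 0 0 0 -1" --pt "0 -1 0 0 0 0 -1" --pt "0 -1 0 0 0 0 -1" --pt "0 0 0 0 0 0 -1"

```text
time: 15.12
ee_pos: [461.1, 199.8, 158.2]
eef_rot: [1.0, 0.021, 0.001, -0.001]
force: [0.4, -0.2, -0.6]
opening: -0.001
```

```bash
python3 o.py 11 0; python3 -c "
from h import *
print((proj('top',base2w(BP,[[-75,100,91]]))-[150,150])*4.6,(proj('scene',base2w(BP,[[-75,100,91]]))-[190,150])*5)"
```

```text
t 15.12 base xy -73.7 287.9 z 158.2 F [ 0.4 -0.2 -0.6] op -0.0 yaw-base 0.0026 zax [ 0.001  0.001 -1.   ] q6 1.94
[[353.45456147 416.23355294]] [[379.63591065 376.86022219]]
```

View pics/t11.png

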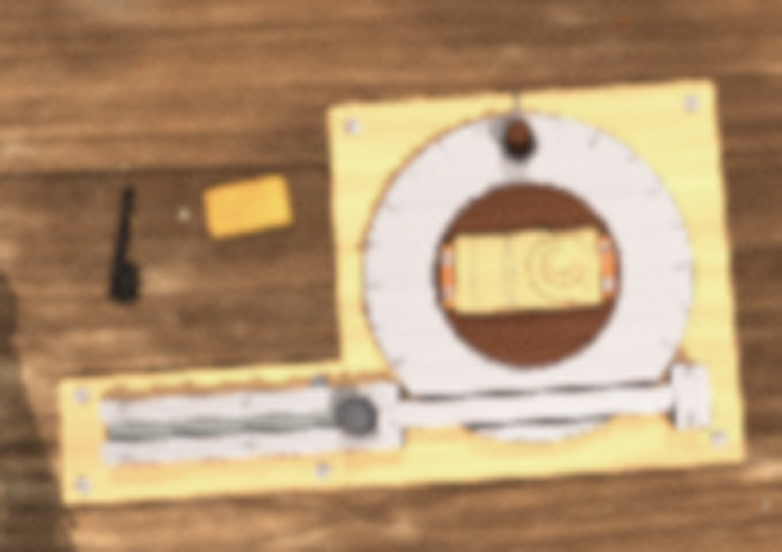

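View pics/s11.png

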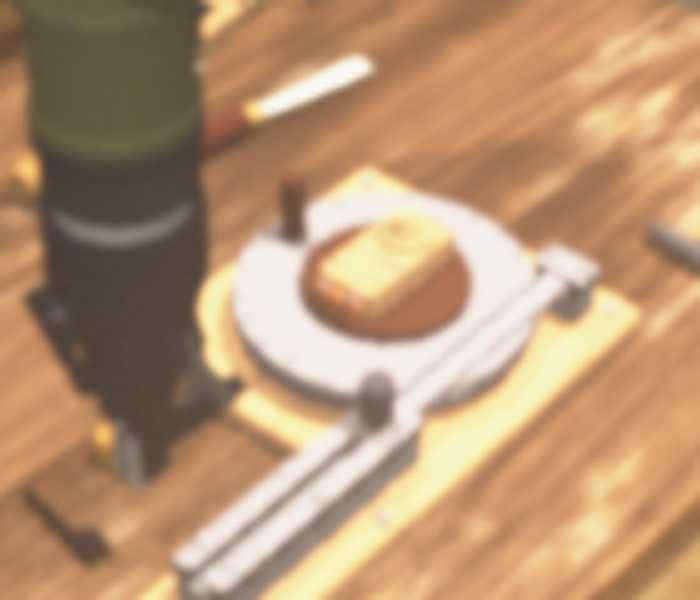

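The knob is at (355,415) against a predicted (353,416) for fully home. The bar runs through the groove into the keeper, the bystanders in view are unmoved, and the fingers are clear.

```bash
python3 -c "
from station import *;print(job_done())"
```

```text
the job is handed in; nothing more can be done
None
```

The turntable is locked: the bar is through the groove and fully home in the keeper, and I handed the job in at about 15 s of the 54 s allowed.

- **Turning:** I shut the gripper and pushed the wooden peg clockwise by about 0.74 rad. Before I touched the bar, the groove and peg in the top picture lay on the predicted outline for 0 rad.
- **Pushing the bar:** The knob moved with about 2–3 N until the bar stopped. Two small extra pushes raised the force to 8.5 N and then 12 N without further movement, so it is at the end stop. I then backed off and lifted clear.
- **Last checks:** The knob was within about 2 px (4.6x enlarged top view) of its predicted fully-home position, the nose was in the keeper, and the wrist force was near 0. The beeswax and violin peg had not moved. The fingers never went near the gouge or hammer, but both were only partly in view in the last pictures, so I did not check them fully.
- **Disagreements:** None of the checks failed. The only mismatch was a knob reading about 3 mm off its predicted position at the start, which did not matter.

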